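# Put the things left on the worktop away by kind

## Task

Sort the four things left out on the worktop: stand the pepper mill and the salt shaker upright in the wooden caddy, one to a bay, put the lemon that lies near the peeler (not those by the chopping board) in the white bowl, and lay the peeler flat in the steel tray. Leave the kitchen timer, the glass tumbler and the white mug standing where they are.

Things in the scene. Friction and masses are not known exactly. Their poses are not given: they have to be found in the camera images.
- mill_mid (a point): turned wooden pepper mill with a round head, standing upright, round, up to 58 mm across from its foot to 122 mm above it, the ball-shaped head above that 49 mm across at its widest, 141 mm above the foot, the place to grip it from above; 170 mm tall in all; head and body are one rigid piece; the point is its centre, 85 mm above its foot; z is up its axis
- shaker_mid (a point): glass salt shaker with a domed grey cap, standing upright, round, 44 mm across up to 74 mm above its foot, the cap above that 34 mm across, 90 mm tall in all; the point is its centre, 45 mm above its foot; z is up its axis
- lemon_mid (a point): the lemon that lies on its side on the open worktop near the peeler (not those by the chopping board), 78 mm long along its x, 55 mm wide along its y, 56 mm high; the point is its centre, 28 mm above the worktop at the start
- peeler_mid (a point): vegetable peeler lying flat, dark green handle and metal blade, 170 mm long along its x, 25 mm wide along its y (20 mm across where it is gripped), 17 mm high; the point is its centre, half-way along and half-way up, 8.5 mm above the worktop at the start
- caddy: open wooden caddy, fixed, 166 mm along its x, 86 mm along its y, 30 mm high, walls 6 mm, floor 6 mm thick; a cross wall in the middle makes two equal open bays, each 74 x 74 mm inside, with centres at x = +40 mm and x = -40 mm; origin at the centre of its underside, z up
- bowl: round white ceramic fruit bowl, fixed, mouth 150 mm across the rim, 48 mm high, inner floor about 5 mm up, curved sides; origin at the centre of its underside, z up
- tray: long low steel cutlery tray, fixed, one open compartment, 220 mm along its x, 100 mm along its y, 20 mm high, walls and floor 5 mm thick (210 x 90 mm inside); origin at the centre of its underside, z up
- timer: bystander, loose: round kitchen timer, cream above and red below, 66 mm across and 66 mm high; origin at the centre of its underside
- tumbler: bystander, loose: clear glass tumbler, 81 mm across, 91 mm tall; origin at the centre of its underside
- mug: bystander, loose: white mug with a leaf pattern, 82 mm across, 112 mm with its handle, 94 mm tall; origin at the middle of its underside
Not all that is in view belongs to the job. Leave any blue look-alike of the part that bears shaker_mid alone.

How it is judged:
At the end, for the whole second after the job is handed in: Mill and shaker each stand on the floor of a caddy bay, within 0.15 rad of upright; the lemon is in the bowl, centre within 45 mm of its axis and under 60 mm above its underside; the peeler lies within the tray, centre under 20 mm above its underside, within 0.12 rad of flat; all at rest (x of mill_mid in the frame of caddy between -0.075 and 0.075 m and y of mill_mid in the frame of caddy between -0.03 and 0.03 m and z of mill_mid in the frame of caddy below 0.099 m and angle between each of mill_mid, shaker_mid's own z axis and vertical below 0.15 rad and x of shaker_mid in the frame of caddy between -0.075 and 0.075 m and y of shaker_mid in the frame of caddy between -0.03 and 0.03 m and z of shaker_mid in the frame of caddy below 0.059 m and horizontal distance between lemon_mid and bowl below 0.045 m and z of lemon_mid in the frame of bowl below 0.06 m and x of peeler_mid in the frame of tray between -0.03 and 0.03 m and y of peeler_mid in the frame of tray between -0.042 and 0.042 m and z of peeler_mid in the frame of tray below 0.02 m and angle between the z axis of peeler_mid and the z axis of tray, either way round below 0.12 rad and linear speed of each of mill, shaker, lemon, peeler below 0.02 m/s); the robot touches nothing.
It fails at once if the kitchen timer is pushed more than 30 mm from its place or knocked over (distance of timer from where it was at the start of the episode above 0.03 m or angle between timer's own z axis and vertical above 0.5 rad).
It fails at once if the glass tumbler is pushed more than 30 mm from its place or knocked over (distance of tumbler from where it was at the start of the episode above 0.03 m or angle between tumbler's own z axis and vertical above 0.5 rad).
It fails at once if the white mug is pushed more than 30 mm from its place or knocked over (distance of mug from where it was at the start of the episode above 0.03 m or angle between mug's own z axis and vertical above 0.5 rad).
It also fails if it takes over 106 s, if anything falls off the work surface, if the arm or the gripper's body presses on something with over 40 N, if the wrist force passes 120 N, or if a joint passes its speed limit or range.

## Robot

A 7-joint arm with a two-finger parallel gripper is mounted at the origin on a cart in front of the work surface, level with it; the furniture and walls round the work are solid. World frame = base frame: x ahead of the robot, y to its left, z up, the work surface at z = 0. Lengths are in m, angles in rad, forces in N, time in s.
With the tool pointing down it reaches from about 0.4 to 0.875 m from the base axis. Payload 19.3 kg.
Tool frame: the origin (TCP) lies midway between the tips of the shut fingers; the grasp point (between the pads) lies 19 mm behind it; z points along the fingers, y is the line along which they close (so a half turn about z gives the same grasp; the last joint's range is limited). The gripper opens to 85 mm and grips with 20 to 120 N. Pads are 22 mm wide; open, the fingers measure 114 mm over their backs; the gripper's body (76 mm by 85 mm) begins 54 mm behind the grasp point. The pads swing forward as they close: fully open they stand 13 mm farther back than shut.
Start: joints at [-1.297, 0.521, -0.036, 1.599, 0.021, 1.021, -0.113], TCP at [0.211, 0.588, 0.231] pointing down, gripper open.
Joint ranges: [-2.91, 2.91], [-0.3, 2.13], [-1.5, 1.42], [0.17, 2.43], [-1.26, 4.41], [0.16, 1.93], [-2.52, 2.52]. Speed limits (rad/s): [1.89, 1.89, 2.39, 2.39, 3.01, 3.01, 3.01].

## Interface

Orientations are given as [roll, pitch, yaw] about the fixed x, y, z axes, in that order (R = Rz(yaw) Ry(pitch) Rx(roll)).
In Python, from workcell import telemetry, grab_frame, calibration, bot, outline_of, landmark_of gives the robot as it stands. The module is installed in compiled form; this text tells all that it offers.
- The arm moves only by the shell command python3 -m inch 'ROWS' [FORCE]. ROWS is JSON, a list of rows, each a list of 7 numbers: the shift along the tool's x, y, z in m, then the turn, a rotation vector about the tool's x, y, z in rad, then the closure, from 0 (fully open) to 1 (shut). A call has 1 to 5 rows; each row shifts and turns the commanded pose from where the row before left it, along the tool's axes as they then stand; what a row does not reach is not made up. A row lasts 1/10 s, in which the tool goes at most 50 mm and 8.59 degrees, less where a joint would pass 70% of its speed; a pose out of reach is approached as far as the arm can. A call is refused whole if a number of a shift passes 0.05 or a number of a turn 0.15, either way. A call with a gripper value outside its range is refused whole. The fingers move at their own pace and stop on an object; FORCE is the grip in N (left out, the last holds). Time passes only in rows, so rows that do not move let the fingers close. It gives the time, the measured TCP pose, the force, the opening and the grip force at its end, in the units of the state.
- telemetry.observe(): the state, without advancing time (a new reading comes with each control period).
- grab_frame(name): name is "scene" or "top"; returns the picture (480x640x3 uint8, red, green, blue); there is no depth.
- calibration(name): a dict with "fovy" (degrees; the focal length in pixels is half the picture's height over the tangent of half this angle, whatever the lens; pixels are square), "cx", "cy" (the principal point, pixels), "pose" (4x4, takes a point from camera to world coordinates). Camera axes: x right, y down, z forward; pixel columns grow to the right and rows downward; lengths in m; the calibration is good to about 2 mm. A picture is of the moment at which its call begins. calibration takes no time and is no camera call.
- bot.job_done(): hands the job in; it is judged then, once.
Trained networks look in the newest picture that a camera, given by its name, has taken for a name from the list of things; names that differ only in an ending like _2 or _b are one class to them, and where a whole thing is asked for, a point or a joint stands for the part that bears it (a point fixed in the world has none). Each returns a list of dicts, best first, with "score" (0 to 1); they miss things now and then, are a little off and sometimes report something else, mostly with a low value. They report only what shows in the picture. A call takes as long as a camera call. They do not tell look-alikes from the thing itself.
- outline_of(label, camera): "region" (480x640 bool, what is visible of it) and "rect" ([left, top, right, bottom] in pixels, round what is visible of it).
- landmark_of(label, camera): "xy" ([column, row] in pixels: a listed point, or the origin of a listed thing).
The state is a dict: "clock": time; "qpos": joint angles; "qd": joint speeds; "joint_efforts": joint torques, N m; "position": TCP position; "tool_rot": TCP orientation; "force": force on the tool from outside, world axes, zero at the start; "moment": the same for the moment, N m; "grip_width": finger opening in m; "finger_force": force on a finger pad.
Only numpy, scipy, OpenCV 4.12 (cv2) and the standard library are available. Lean on these libraries where they do the work, as an engineer would, in place of code of your own. Each camera call takes 0.05 s, during which the arm holds its last target. There are 200 camera calls.

## Working session

There is one attempt and no reset: what is moved stays moved. The work goes in short steps, Python scripts to look and compute and a shell command to move; the robot and the scene stay as the last step left them, time stands still between calls to the robot, and variables do not carry over. Pictures are saved under pics/ and viewed, at most 14 in all, crops included, and the job is handed in when it is done.

```bash
mkdir -p pics; cat > h.py <<'E'
import numpy as np, cv2
from workcell import telemetry, grab_frame, calibration, bot, outline_of, landmark_of
def ray(cam,u,v):
    c=calibration(cam);f=240/np.tan(np.radians(c['fovy'])/2);P=np.array(c['pose'])
    d=P[:3,:3]@np.array([(u-c['cx'])/f,(v-c['cy'])/f,1]);return P[:3,3],d
def at(cam,u,v,z):
    o,d=ray(cam,u,v);return (o+d*(z-o[2])/d[2]).round(4)
def proj(cam,p):
    c=calibration(cam);f=240/np.tan(np.radians(c['fovy'])/2);P=np.array(c['pose'])
    q=P[:3,:3].T@(np.array(p)-P[:3,3]);return (q[:2]/q[2]*f+[c['cx'],c['cy']]).round(1)
def save(cam,name):
    im=grab_frame(cam);cv2.imwrite('pics/'+name,im[:,:,::-1]);return im
E
python3 - <<'E'
from h import *
for c in ('scene','top'):
    save(c,c+'0.png');k=calibration(c);print(c,k['fovy'],np.array(k['pose']).round(3).tolist())
    for l,z in dict(mill_mid=.085,shaker_mid=.045,lemon_mid=.028,peeler_mid=.0085,caddy=0,bowl=0,tray=0,timer=0,tumbler=0,mug=0).items():
        print(l,[(round(d['score'],2),np.round(d['xy']).tolist(),at(c,*d['xy'],z)[:2].tolist()) for d in landmark_of(l,c)])
s=telemetry.observe();print(s['clock'],s['position'],s['tool_rot'],s['grip_width'])
E
```

```text
scene 44.70941179281798 [[-0.618, -0.406, 0.673, -0.48], [-0.786, 0.305, -0.538, 0.866], [0.013, -0.861, -0.508, 0.838], [0.0, 0.0, 0.0, 1.0]]
mill_mid [(0.95, [308.0, 290.0], [0.3953, 0.1962])]
shaker_mid [(0.74, [154.0, 334.0], [0.5066, 0.5249]), (0.62, [277.0, 275.0], [0.5408, 0.1809])]
lemon_mid [(0.57, [422.0, 260.0], [0.3893, -0.1843])]
peeler_mid [(0.53, [387.0, 248.0], [0.5166, -0.1785])]
caddy [(0.56, [444.0, 232.0], [0.4923, -0.3924])]
bowl [(0.88, [222.0, 332.0], [0.4765, 0.3787]), (0.47, [223.0, 285.0], [0.641, 0.2809])]
tray [(0.96, [346.0, 273.0], [0.4964, -0.0089]), (0.24, [282.0, 263.0], [0.6384, 0.0997])]
timer [(0.76, [286.0, 344.0], [0.3519, 0.288])]
tumbler [(0.27, [288.0, 341.0], [0.3606, 0.2788])]
mug [(0.77, [223.0, 285.0], [0.6425, 0.2806])]
top 56.54807663175699 [[0.006, -0.99, 0.14, 0.354], [-1.0, -0.004, 0.018, 0.042], [-0.017, -0.14, -0.99, 1.187], [0.0, 0.0, 0.0, 1.0]]
mill_mid [(0.79, [257.0, 278.0], [0.3998, 0.2049])]
shaker_mid [(0.64, [344.0, 244.0], [0.4922, -0.0107]), (0.61, [272.0, 234.0], [0.5157, 0.1731]), (0.53, [140.0, 242.0], [0.4952, 0.5187])]
lemon_mid []
peeler_mid [(0.86, [408.0, 246.0], [0.4917, -0.1827])]
caddy [(0.61, [478.0, 248.0], [0.486, -0.3682])]
bowl [(0.64, [196.0, 247.0], [0.4857, 0.3836])]
tray [(0.6, [345.0, 246.0], [0.4923, -0.0159])]
timer [(0.8, [233.0, 300.0], [0.3462, 0.2798]), (0.36, [298.0, 192.0], [0.6398, 0.1097])]
tumbler [(0.67, [300.0, 191.0], [0.6415, 0.1051])]
mug [(0.59, [199.0, 249.0], [0.4814, 0.3753])]
1.1 [0.2106925  0.58840846 0.23129853] [-3.14158138e+00 -1.12682770e-05  2.79768141e+00] 0.08540329100509343
```

View pics/scene0.png

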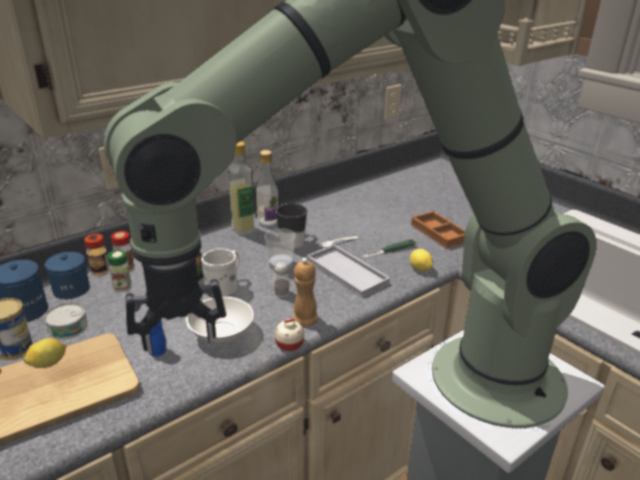

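View pics/top0.png

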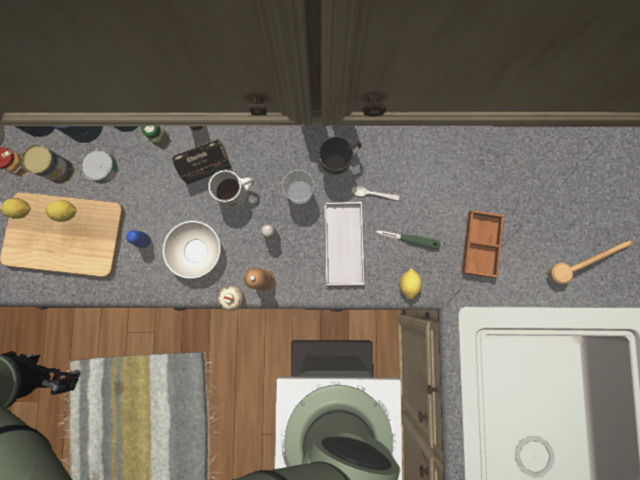

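Top view: the shaker is the grey-capped one at (268,231), and the blue one at (138,239) is the look-alike. The lemon is at (411,284), beside the peeler (408,240); the other two lie on the board at (15,208) and (60,210). The caddy is at (483,245), the tray at (344,244) and the bowl at (192,249). Next I'll refine the positions with outlines and confirm the choices in a crop.

```bash
python3 - <<'E'
from h import *
im=save('top','top1.png')
cv2.imwrite('pics/crop1.png',cv2.resize(im[170:320,180:510,::-1],None,fx=2.42,fy=2.42,interpolation=cv2.INTER_CUBIC))
def rect(c,l,z,near):
    for d in outline_of(l,c):
        m=d['region'].astype(np.uint8);M=cv2.moments(m)
        u=(M['m10']/M['m00'],M['m01']/M['m00'])
        ys,xs=np.nonzero(m)
        pts=np.array([at(c,x,y,z)[:2] for x,y in zip(xs,ys)],np.float32)
        r=cv2.minAreaRect(pts*1000)
        print(c,l,round(d['score'],2),'px',np.round(u).tolist(),'mean',pts.mean(0).round(4).tolist(),'rect',np.round(r[0],1),np.round(r[1],1),round(r[2],1))
for l,z in dict(mill_mid=.13,shaker_mid=.06,lemon_mid=.028,peeler_mid=.0085,caddy=.03,bowl=.048,tray=.02,timer=.033,tumbler=.091,mug=.094).items(): rect('top',l,z,0)
for l,z in dict(mill_mid=.085,shaker_mid=.045,lemon_mid=.028,peeler_mid=.0085,caddy=.015,tray=.01).items(): rect('scene',l,z,0)
E
```

```text
top mill_mid 0.67 px [259.0, 279.0] mean [0.3971000015735626, 0.19290000200271606] rect [396.7 193.3] [72.5 50.7] 83.4
top shaker_mid 0.69 px [414.0, 240.0] mean [0.5006999969482422, -0.1889999955892563] rect [ 504.2 -174.1] [156.4  23.1] 77.5
top shaker_mid 0.68 px [270.0, 233.0] mean [0.517799973487854, 0.17870000004768372] rect [518.  179.2] [43.8 38.7] 90.0
top shaker_mid 0.53 px [138.0, 239.0] mean [0.5006999969482422, 0.515999972820282] rect [501.7 516.4] [64.6 39.8] 57.8
top lemon_mid 0.88 px [411.0, 284.0] mean [0.3912999927997589, -0.18320000171661377] rect [ 391.5 -183.2] [60.8 66.2] 44.4
top peeler_mid 0.89 px [413.0, 239.0] mean [0.508400022983551, -0.19499999284744263] rect [ 510.3 -183. ] [168.2  26.4] 77.9
top caddy 0.93 px [482.0, 244.0] mean [0.4945000112056732, -0.3709000051021576] rect [ 495.7 -370.4] [ 96.2 169.1] 81.3
top caddy 0.61 px [231.0, 297.0] mean [0.3528999984264374, 0.2793999910354614] rect [352.8 280. ] [59. 61.] 46.1
top bowl 0.66 px [191.0, 249.0] mean [0.47600001096725464, 0.382099986076355] rect [476.6 382.6] [142.3 147.3] 46.1Traceback (most recent call last):
  File "<stdin>", line 12, in <module>
  File "<stdin>", line 9, in rect
  File "h.py", line 7, in at
    o,d=ray(cam,u,v);return (o+d*(z-o[2])/d[2]).round(4)
        ~~~^^^^^^^^^
  File "h.py", line 4, in ray
    c=calibration(cam);f=240/np.tan(np.radians(c['fovy'])/2);P=np.array(c['pose'])
ValueError: time passes only in moves, steps and waits
```

View pics/crop1.png

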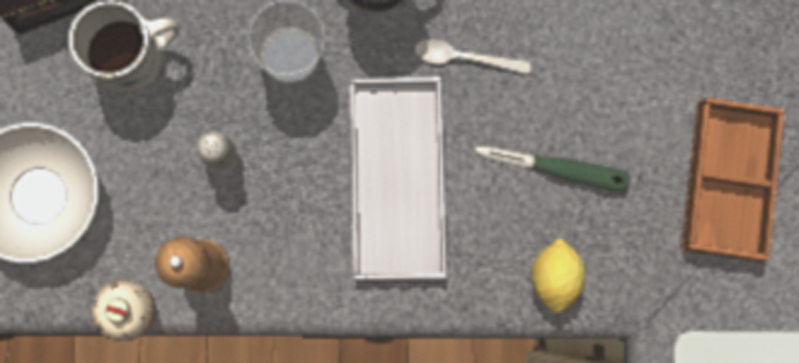

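Crop: grey-capped shaker at (213,147), mill head at (181,262), the lone lemon at (558,275) beside the green peeler, the caddy on the right and the tray in the middle. These match the descriptions. Next I'll work out metric positions from these pixels.

```bash
sed -i 's/^def ray/import functools\ncalibration=functools.cache(calibration)\ndef ray/' h.py; python3 - <<'E'
from h import *
P=lambda x,y,z:at('top',180+(x+.5)/2.42-.5,170+(y+.5)/2.42-.5,z)[:2]
for n,x,y,z in [('millhead',182,262,.141),('millknob',176,262,.170),('shakercap',213,147,.082),('lemon',558,275,.028),('lt',560,238,.028),('lb',557,312,.028),('pe tip',477,150,.008),('pe end',628,182,.008),('timer',123,310,.04),('bowl',38,193,.048),('tumbrim',287,36,.091),('mugrim',107,43,.094)]: print(n,P(x,y,z))
for n,z,c in [('caddy',.03,[(707,100),(783,108),(766,260),(685,250)]),('tray',.02,[(350,80),(440,78),(446,278),(354,280)])]:
    q=np.array([P(x,y,z) for x,y in c]);print(n,q.mean(0),q.tolist())
grab_frame('scene')
for l in ('mill_mid','shaker_mid','lemon_mid','caddy'):
    for d in outline_of(l,'scene'): print(l,round(d['score'],2),d['rect'])
print(proj('scene',[.397,.2,0]),proj('scene',[.397,.2,.17]),proj('scene',[.51,.18,0]),proj('scene',[.51,.18,.09]))
E
```

```text
millhead [0.3985 0.2013]
millknob [0.3972 0.2025]
shakercap [0.5199 0.1811]
lemon [ 0.3917 -0.1826]
lt [ 0.4311 -0.1857]
lb [ 0.3528 -0.1806]
pe tip [ 0.5287 -0.1008]
pe end [ 0.494  -0.2651]
timer [0.352  0.2778]
bowl [0.4748 0.371 ]
tumbrim [0.6358 0.1052]
mugrim [0.6272 0.2925]
caddy [ 0.495325 -0.373975] [[0.5811, -0.3475], [0.5726, -0.4288], [0.4087, -0.4023], [0.4189, -0.3173]]
tray [ 0.4962 -0.0127] [[0.6044, 0.0392], [0.6069, -0.0598], [0.3881, -0.0644], [0.3854, 0.0342]]
mill_mid 0.86 [294.7, 260.9, 313.1, 323.7]
mill_mid 0.73 [410.9, 247.5, 434.2, 271.6]
shaker_mid 0.91 [272.0, 261.7, 294.0, 297.1]
shaker_mid 0.82 [147.3, 319.2, 170.2, 354.0]
shaker_mid 0.43 [305.5, 245.4, 386.9, 298.0]
lemon_mid 0.73 [411.9, 248.2, 435.0, 271.2]
caddy 0.9 [413.3, 208.0, 464.5, 247.9]
[305.8 319.9] [305.9 258.2] [284.9 295. ] [284.3 264.5]
```

```bash
python3 -m inch '[[0,0,0,0,0,-0.115,0],[0,0,0,0,0,-0.115,0],[0,0,0,0,0,-0.114,0],[0,0,0,0,0,0,0]]' 80
```

```text
clock: 2.15
position: [0.2108, 0.5884, 0.2313]
tool_rot: [3.142, -0.0, -3.139]
force: [0.7, 0.7, 0.2]
grip_width: 0.0856
finger_force: 0.0
```

```bash
python3 -m inch '[[-0.018,-0.038,0,0,0,0,0],[-0.018,-0.038,0,0,0,0,0],[-0.018,-0.038,0,0,0,0,0],[-0.018,-0.038,0,0,0,0,0],[-0.018,-0.038,0,0,0,0,0]]'
python3 -m inch '[[-0.019,-0.038,0,0,0,0,0],[-0.019,-0.038,0,0,0,0,0],[-0.019,-0.038,0,0,0,0,0],[-0.019,-0.038,0,0,0,0,0],[0,0,0,0,0,0,0]]'
python3 - <<'E'
from h import *
s=telemetry.observe();print(s['position'],s['qpos'])
save('scene','scene1.png')
for l,z in (('mill_mid',.085),('timer',0),('shaker_mid',.045)):
    for d in landmark_of(l,'scene'): print(l,round(d['score'],2),d['xy'],at('scene',*d['xy'],z))
E
```

```text
clock: 2.65
position: [0.3013, 0.3968, 0.2314]
tool_rot: [3.141, 0.0, 3.138]
force: [1.4, 1.4, -0.9]
grip_width: 0.0853
finger_force: 0.0
clock: 3.15
position: [0.3789, 0.2418, 0.2316]
tool_rot: [-3.141, 0.001, 3.131]
force: [-1.7, 1.1, -0.1]
grip_width: 0.0851
finger_force: 0.0
[0.37885366 0.24178925 0.23155736] [-0.68398265  0.24267484 -0.02019096  2.04026752  0.00811071  0.85876186
  0.85154378]
mill_mid 0.6 [307.6, 288.6] [0.3992 0.1932 0.085 ]
mill_mid 0.47 [388.2, 246.3] [ 0.4278 -0.0901  0.085 ]
timer 0.7 [288.2, 343.6] [0.3518 0.2832 0.    ]
timer 0.42 [281.6, 261.4] [0.6465 0.094  0.    ]
shaker_mid 0.73 [155.9, 334.5] [0.5031 0.5219 0.045 ]
shaker_mid 0.68 [386.9, 247.4] [ 0.4738 -0.1339  0.045 ]
```

```bash
python3 -m inch '[[-0.01,-0.021,0,0,0,0,0],[-0.01,-0.021,0,0,0,0,0],[0,0,0,0,0,-0.01,0],[0,0,0,0,0,0,0]]'
python3 -m inch '[[0,0,0.025,0,0,0,0],[0,0,0.025,0,0,0,0],[0,0,0.025,0,0,0,0],[0,0,0.02,0,0,0,0],[0,0,0,0,0,0,0]]'
python3 - <<'E'
from h import *
im=save('top','top2.png'); a=cv2.resize(im[220:340,200:320],(480,480))
im=save('scene','scene2.png'); b=cv2.resize(im[200:350,230:380],(480,480))
cv2.imwrite('pics/v2.png',cv2.resize(np.hstack([a,b])[:,:,::-1],(800,400)))
E
```

```text
clock: 3.75
position: [0.3965, 0.2053, 0.2313]
tool_rot: [3.141, -0.0, -3.131]
force: [0.4, -0.3, 0.7]
grip_width: 0.0856
finger_force: 0.0
clock: 4.25
position: [0.3952, 0.2051, 0.1344]
tool_rot: [-3.14, -0.003, -3.13]
force: [0.3, -0.7, 0.4]
grip_width: 0.0853
finger_force: 0.0
```

View pics/v2.png

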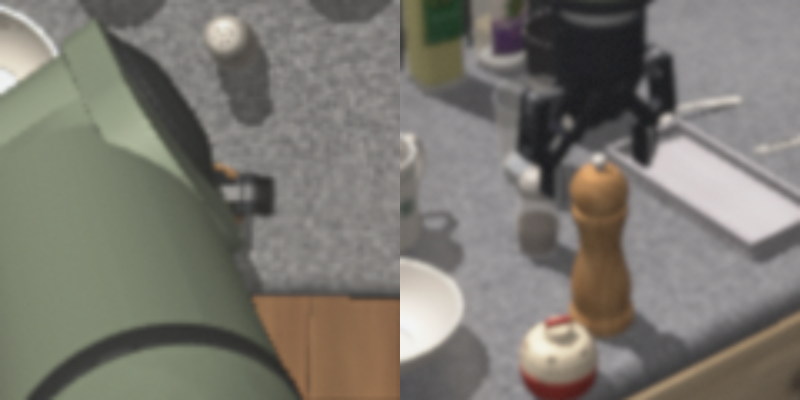

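The scene view shows the mill head (599,185 in the crop) between the finger tips at (548,185) and (642,160). I'll lower to head height and close.

```bash
python3 -m inch '[[-0.002,-0.004,0.018,0,0,-0.01,0],[0,0,0,0,0,0,0],[0,0,0,0,0,0,0.5],[0,0,0,0,0,0,1],[0,0,0,0,0,0,1]]' 50
python3 -m inch '[[0,0,0,0,0,0,1],[0,0,0,0,0,0,1],[0,0,0,0,0,0,1],[0,0,0,0,0,0,1],[0,0,0,0,0,0,1]]'
```

```text
clock: 4.85
position: [0.3993, 0.201, 0.1193]
tool_rot: [3.141, 0.002, -3.121]
force: [-2.0, -1.4, 25.5]
grip_width: 0.0468
finger_force: 47.0
clock: 5.35
position: [0.3995, 0.201, 0.1195]
tool_rot: [3.141, 0.002, -3.122]
force: [-2.5, -1.6, 15.9]
grip_width: 0.0469
finger_force: 48.7
```

```bash
python3 -m inch '[[0,0,-0.01,0,0,0,1],[0,0,-0.02,0,0,0,1],[0,0,-0.03,0,0,0,1],[0,0,-0.03,0,0,0,1],[0,0,-0.03,0,0,0.02,1]]'
python3 -m inch '[[-0.01,-0.02,0,0,0,0,1],[-0.015,-0.03,0,0,0,0,1],[-0.015,-0.035,0,0,0,0,1],[-0.015,-0.035,0,0,0,0,1],[-0.015,-0.035,0,0,0,0,1]]'
python3 -m inch '[[-0.01,-0.035,0,0,0,0,1],[-0.01,-0.035,0,0,0,0,1],[-0.01,-0.035,0,0,0,0,1],[-0.01,-0.035,0,0,0,0,1],[-0.01,-0.035,0,0,0,0,1]]'
```

```text
clock: 5.85
position: [0.3984, 0.2003, 0.2403]
tool_rot: [3.141, 0.0, -3.142]
force: [-0.0, -0.3, -2.2]
grip_width: 0.0467
finger_force: 52.0
clock: 6.35
position: [0.469, 0.0441, 0.2392]
tool_rot: [3.141, 0.0, -3.141]
force: [0.8, 1.0, -1.6]
grip_width: 0.0466
finger_force: 52.0
clock: 6.85
position: [0.5188, -0.1308, 0.2391]
tool_rot: [3.141, 0.0, -3.141]
force: [-0.1, 0.8, -2.2]
grip_width: 0.0468
finger_force: 52.0
```

```bash
python3 -m inch '[[-0.003,-0.035,0,0,0,0,1],[-0.003,-0.035,0,0,0,0,1],[-0.003,-0.035,0,0,0,0,1],[-0.003,-0.035,0,0,0,0,1],[-0.002,-0.035,0,0,0,0,1]]'
python3 -m inch '[[-0.002,-0.033,0,0,0,0,1],[0,-0.025,0,0,0,0,1],[0,-0.014,0,0,0,0,1],[0,0,0,0,0,0,1]]'
python3 - <<'E'
from h import *
im=save('top','top3.png'); a=cv2.resize(im[170:320,400:550],(400,400))
im=save('scene','scene3.png'); b=cv2.resize(im[150:270,370:490],(400,400))
cv2.imwrite('pics/v3.png',np.hstack([a,b])[:,:,::-1])
s=telemetry.observe();print(s['position'],s['tool_rot'],s['qpos'])
for d in outline_of('caddy','scene'): print(d['score'],d['rect'])
E
```

```text
clock: 7.35
position: [0.5328, -0.3056, 0.2391]
tool_rot: [3.141, 0.0, -3.141]
force: [0.5, 0.1, -2.3]
grip_width: 0.0469
finger_force: 52.0
clock: 7.75
position: [0.5342, -0.3779, 0.2385]
tool_rot: [-3.141, -0.0, 3.14]
force: [-0.9, -0.1, -3.3]
grip_width: 0.047
finger_force: 52.1
[ 0.53505408 -0.37543895  0.23845757] [ 3.14073436e+00  1.62075477e-05 -3.14090198e+00] [ 0.38237945  0.57201174  0.21756363  1.51898557 -0.13475623  1.06571541
  2.20320379]
0.94 [411.5, 209.2, 466.1, 245.5]
```

View pics/v3.png

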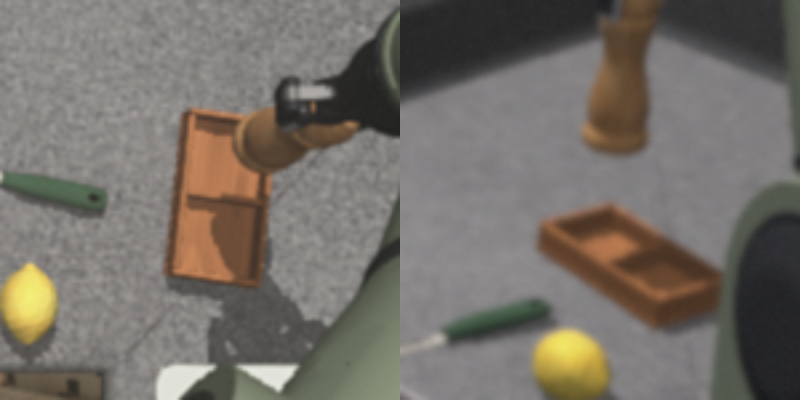

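```bash
python3 - <<'E'
from h import *
print('foot top',at('top',498.2,226.2,.119),'foot scene',at('scene',434.5,192,.119))
S=lambda x,y,z:at('scene',370+(x-400)*.3,150+y*.3,z)
print([S(x,y,.03)[:2].tolist() for x,y in [(541,228),(612,207),(722,274),(655,304)]])
print(proj('top',[.535,-.379,.006]),proj('top',[.456,-.365,.006]))
E
```

```text
foot top [ 0.5267 -0.379   0.119 ] foot scene [ 0.5355 -0.3799  0.119 ]
[[0.5719, -0.3364], [0.5621, -0.4202], [0.416, -0.3997], [0.4157, -0.312]]
[481.5 229.9] [477.6 259.5]
```

```bash
python3 -m inch '[[0.001,-0.002,0.02,0,0,0,1],[0,0,0.025,0,0,0,1],[0,0,0.025,0,0,0,1],[0,0,0.015,0,0,0,1],[0,0,0,0,0,0,1]]'
python3 -m inch '[[0,0,0.008,0,0,0,1],[0,0,0.008,0,0,0,1],[0,0,0.005,0,0,0,1],[0,0,0.004,0,0,0,1],[0,0,0,0,0,0,1]]'
```

```text
clock: 8.4
position: [0.5335, -0.377, 0.1517]
tool_rot: [3.14, -0.002, -3.14]
force: [0.1, 0.6, -2.9]
grip_width: 0.0468
finger_force: 52.1
clock: 8.9
position: [0.5337, -0.3784, 0.1279]
tool_rot: [3.141, -0.0, -3.141]
force: [1.1, 0.2, -2.8]
grip_width: 0.0467
finger_force: 52.1
```

```bash
python3 -m inch '[[0,0,0.002,0,0,0,1],[0,0,0.002,0,0,0,1],[0,0,0,0,0,0,1]]'
python3 - <<'E'
from h import *
im=save('top','top4.png'); a=cv2.resize(im[170:320,400:550],(400,400))
im=save('scene','scene4.png'); b=cv2.resize(im[150:270,370:490],(400,400))
cv2.imwrite('pics/v4.png',np.hstack([a,b])[:,:,::-1])
E
```

```text
clock: 9.2
position: [0.5346, -0.379, 0.1256]
tool_rot: [-3.141, 0.002, -3.142]
force: [-2.4, 1.6, 11.8]
grip_width: 0.0466
finger_force: 53.3
```

View pics/v4.png

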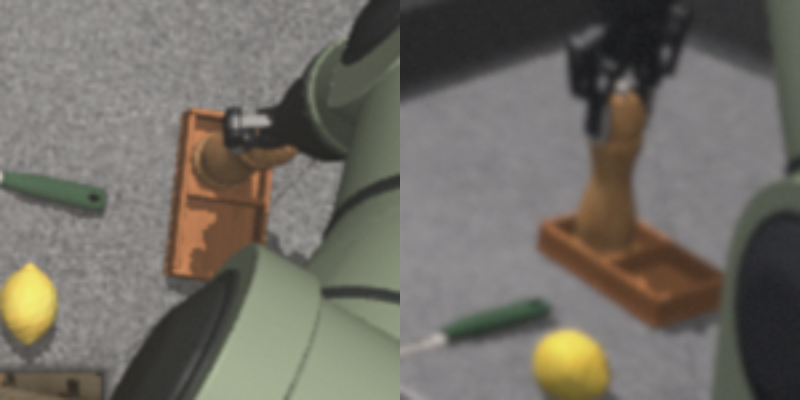

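Both views show the mill's foot inside the far bay, and contact came at the expected height. I'll release and retreat upward.

```bash
python3 -m inch '[[0,0,0,0,0,0,0.3],[0,0,0,0,0,0,0],[0,0,0,0,0,0,0],[0,0,0,0,0,0,0],[0,0,0,0,0,0,0]]'
python3 -m inch '[[0,0,-0.015,0,0,0,0],[0,0,-0.03,0,0,0,0],[0,0,-0.035,0,0,0,0],[0,0,-0.035,0,0,0,0],[0,0,0,0,0,0,0]]'
```

```text
clock: 9.8
position: [0.5339, -0.3785, 0.1243]
tool_rot: [3.142, -0.0, -3.141]
force: [0.4, 0.0, -0.1]
grip_width: 0.0855
finger_force: 0.0
clock: 10.3
position: [0.5354, -0.3799, 0.2453]
tool_rot: [-3.138, 0.007, 3.141]
force: [0.3, -0.2, 0.1]
grip_width: 0.0855
finger_force: 0.0
```

```bash
python3 -m inch '[[0.02,0.028,0,0,0,0,0],[0.024,0.034,0,0,0,0,0],[0.024,0.034,0,0,0,0,0],[0.024,0.034,0,0,0,0,0],[0.024,0.034,0.03,0,0,0,0]]'
python3 -m inch '[[0.024,0.03,0.03,0,0,0,0],[0.002,0.003,0.03,0,0,0,0],[0,0,0.03,0,0,0,0],[0,0,0.02,0,0,0,0],[0,0,0,0,0,0,0]]'
python3 - <<'E'
from h import *
im=save('top','top5.png'); a=cv2.resize(im[200:320,360:540],(600,400))
im=save('scene','scene5.png'); b=cv2.resize(im[170:290,370:490],(400,400))
cv2.imwrite('pics/v5.png',cv2.resize(np.hstack([a,b])[:,:,::-1],(800,320)))
for c in('top','scene'):
  for d in landmark_of('lemon_mid',c): print(c,d['score'],at(c,*d['xy'],.028))
E
```

```text
clock: 10.8
position: [0.4188, -0.2148, 0.2125]
tool_rot: [-3.14, 0.005, 3.141]
force: [2.5, -0.2, -1.7]
grip_width: 0.0855
finger_force: 0.0
clock: 11.3
position: [0.3915, -0.1821, 0.0987]
tool_rot: [3.141, -0.003, -3.141]
force: [-0.4, -0.0, -0.0]
grip_width: 0.0853
finger_force: 0.0
top 0.66 [ 0.3972 -0.1833  0.028 ]
scene 0.55 [ 0.3777 -0.1819  0.028 ]
```

View pics/v5.png

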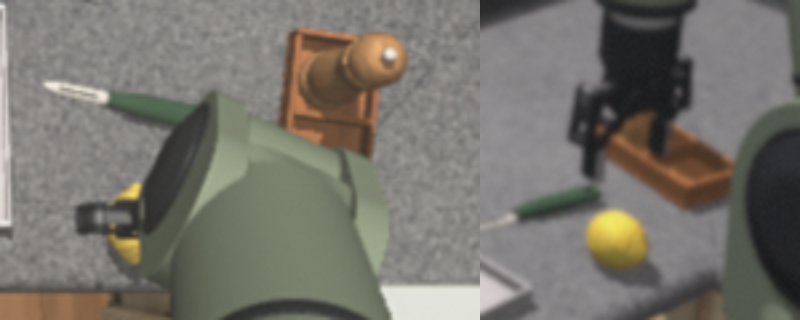

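The mill stands upright in the far bay, and the gripper is centred over the lemon (crop 127,225). I'll descend, grip and lift.

```bash
python3 -m inch '[[0,0,0.025,0,0,0,0],[0,0,0.025,0,0,0,0],[0,0,0.025,0,0,0,0],[0,0,0.016,0,0,0,0],[0,0,0,0,0,0,0]]' 40
python3 -m inch '[[0,0,0,0,0,0,1],[0,0,0,0,0,0,1],[0,0,0,0,0,0,1],[0,0,0,0,0,0,1],[0,0,0,0,0,0,1]]' 40
python3 -m inch '[[0,0,-0.01,0,0,0,1],[0,0,-0.03,0,0,0,1],[0,0,-0.035,0,0,0,1],[0,0,-0.04,0,0,0,1],[0,0,-0.035,0,0,0,1]]'
```

```text
clock: 12.0
position: [0.3923, -0.1823, 0.0085]
tool_rot: [3.141, -0.001, -3.141]
force: [-0.2, -0.2, 1.1]
grip_width: 0.0853
finger_force: 0.0
clock: 12.5
position: [0.3933, -0.1828, 0.0106]
tool_rot: [-3.141, 0.002, -3.141]
force: [-2.7, 0.9, 23.4]
grip_width: 0.0522
finger_force: 37.3
clock: 13.0
position: [0.3923, -0.1824, 0.1618]
tool_rot: [-3.141, 0.001, 3.142]
force: [-0.3, 0.5, -0.9]
grip_width: 0.0521
finger_force: 42.5
```

```bash
python3 -m inch '[[-0.006,0.025,-0.01,0,0,0,1],[-0.006,0.035,0,0,0,0,1],[-0.006,0.038,0,0,0,0,1],[-0.006,0.038,0,0,0,0,1],[-0.006,0.038,0,0,0,0,1]]'
python3 -m inch '[[-0.006,0.038,0,0,0,0,1],[-0.006,0.038,0,0,0,0,1],[-0.006,0.038,0,0,0,0,1],[-0.006,0.038,0,0,0,0,1],[-0.006,0.038,0,0,0,0,1]]'
python3 -m inch '[[-0.006,0.038,0,0,0,0,1],[-0.006,0.038,0,0,0,0,1],[-0.006,0.038,0,0,0,0,1],[-0.006,0.038,0,0,0,0,1],[0,0.02,0,0,0,0,1]]'
```

```text
clock: 13.5
position: [0.4224, -0.0069, 0.1701]
tool_rot: [3.141, 0.001, 3.142]
force: [1.2, -0.6, -1.6]
grip_width: 0.0525
finger_force: 42.5
clock: 14.0
position: [0.4523, 0.1832, 0.1702]
tool_rot: [3.141, 0.001, -3.141]
force: [0.7, 0.1, -1.2]
grip_width: 0.0524
finger_force: 42.5
clock: 14.5
position: [0.4761, 0.3568, 0.17]
tool_rot: [3.14, 0.001, -3.139]
force: [-0.8, -0.3, -1.6]
grip_width: 0.0527
finger_force: 42.5
```

```bash
python3 -m inch '[[-0.001,0.022,0,0,0,0,1],[0,0,0.02,0,0,0,1],[0,0,0.03,0,0,0,1],[0,0,0.03,0,0,0,1],[0,0,0,0,0,0,1]]'
python3 - <<'E'
from h import *
s=telemetry.observe();print(s['position'])
im=save('top','top6.png'); a=cv2.resize(im[180:320,100:310],(600,400))
im=save('scene','scene6.png'); b=cv2.resize(im[220:370,150:300],(400,400))
cv2.imwrite('pics/v6.png',cv2.resize(np.hstack([a,b])[:,:,::-1],(800,320)))
E
```

```text
clock: 15.0
position: [0.4757, 0.3744, 0.0869]
tool_rot: [-3.138, -0.003, -3.141]
force: [-0.3, -1.0, -0.7]
grip_width: 0.0521
finger_force: 42.7
[0.47570224 0.37437822 0.08689266]
```

View pics/v6.png

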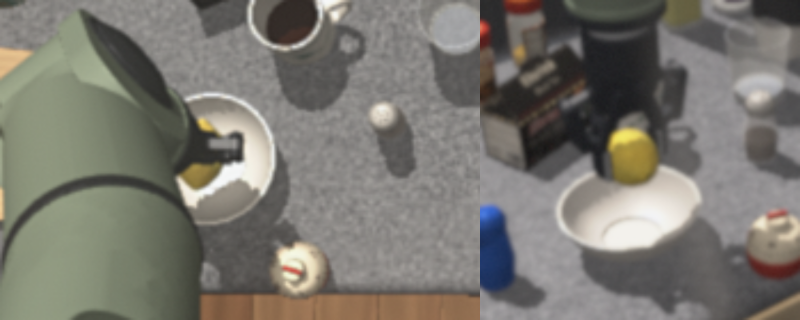

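The lemon hangs over the bowl (crop centre 211,158), about 7 mm short in y. I'll correct that, lower and release.

```bash
python3 -m inch '[[0,0.007,0,0,0,0,1],[0,0,0.02,0,0,0,1],[0,0,0.018,0,0,0,1],[0,0,0.013,0,0,0,1],[0,0,0,0,0,0,1]]'
python3 -m inch '[[0,0,0,0,0,0,0.2],[0,0,0,0,0,0,0],[0,0,0,0,0,0,0],[0,0,0,0,0,0,0],[0,0,-0.02,0,0,0,0]]'
python3 -m inch '[[0,0,-0.03,0,0,0,0],[0,0,-0.03,0,0,0,0],[0,0,-0.03,0,0,0,0],[0,0,-0.03,0,0,0,0],[0,0,0,0,0,0,0]]'
```

```text
clock: 15.6
position: [0.477, 0.3827, 0.0376]
tool_rot: [-3.141, -0.001, -3.141]
force: [-1.1, 0.2, -0.8]
grip_width: 0.0521
finger_force: 42.7
clock: 16.1
position: [0.4764, 0.3818, 0.0567]
tool_rot: [-3.139, -0.002, -3.141]
force: [-0.5, -0.2, 1.3]
grip_width: 0.0854
finger_force: 0.0
clock: 16.6
position: [0.4788, 0.3837, 0.1822]
tool_rot: [3.137, 0.004, 3.141]
force: [-0.2, 0.1, -0.2]
grip_width: 0.0857
finger_force: 0.0
```

```bash
python3 -m inch '[[-0.007,-0.025,0,0,0,0,0],[-0.007,-0.035,0,0,0,0,0],[-0.007,-0.038,0,0,0,0,0],[-0.007,-0.038,0,0,0,0,0],[-0.007,-0.038,0,0,0,0,0]]'
python3 -m inch '[[-0.002,-0.027,0,0,0,0,0],[0,0,0.025,0,0,0,0],[0,0,0.02,0,0,0,0],[0,0,0,0,0,0,0],[0,0,0,0,0,0,0]]'
python3 - <<'E'
from h import *
s=telemetry.observe();print(s['position'])
im=save('top','top7.png'); a=cv2.resize(im[180:320,140:350],(600,400))
im=save('scene','scene7.png'); b=cv2.resize(im[200:350,190:340],(400,400))
cv2.imwrite('pics/v7.png',cv2.resize(np.hstack([a,b])[:,:,::-1],(800,320)))
E
```

```text
clock: 17.1
position: [0.5123, 0.2071, 0.1778]
tool_rot: [-3.141, -0.0, -3.141]
force: [0.9, -0.1, -0.4]
grip_width: 0.0854
finger_force: 0.0
clock: 17.6
position: [0.5143, 0.1816, 0.1332]
tool_rot: [-3.141, -0.001, -3.141]
force: [1.1, 0.5, 0.2]
grip_width: 0.0853
finger_force: 0.0
[0.51433978 0.18162057 0.13322357]
```

View pics/v7.png

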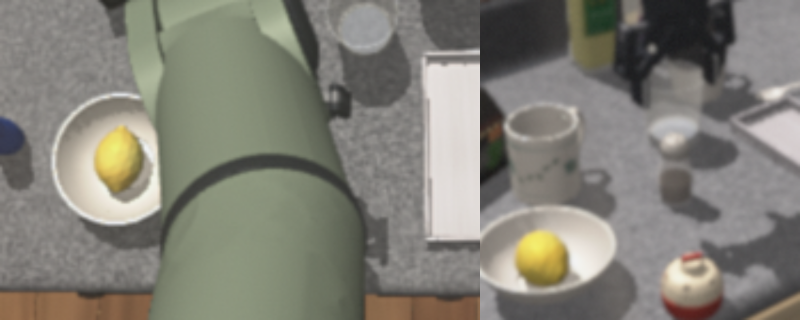

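The lemon rests in the bowl (120,158). The shaker (676,170) sits directly under the gripper, and the tumbler stands behind it. I'll check the shaker's position from this view.

```bash
python3 - <<'E'
from h import *
print(at('scene',282.4,291.9,0),at('scene',280.5,266,.084))
E
```

```text
[0.525  0.1769 0.    ] [0.5177 0.1858 0.084 ]
```

```bash
python3 -m inch '[[-0.004,0,0.025,0,0,0,0],[0,0,0.025,0,0,0,0],[0,0,0.025,0,0,0,0],[0,0,0.018,0,0,0,0],[0,0,0,0,0,0,0]]' 40
python3 -m inch '[[0,0,0,0,0,0,1],[0,0,0,0,0,0,1],[0,0,0,0,0,0,1],[0,0,0,0,0,0,1],[0,0,0,0,0,0,1]]' 40
```

```text
clock: 18.2
position: [0.5177, 0.1815, 0.039]
tool_rot: [-3.141, -0.002, -3.141]
force: [0.4, -0.4, 0.6]
grip_width: 0.0851
finger_force: 0.0
clock: 18.7
position: [0.5192, 0.1817, 0.0413]
tool_rot: [3.141, 0.002, 3.142]
force: [-0.3, -1.4, 11.6]
grip_width: 0.0363
finger_force: 39.0
```

```bash
python3 -m inch '[[0,0,-0.01,0,0,0,1],[0,0,-0.02,0,0,0,1],[0,0,-0.03,0,0,0,1],[0,0,-0.03,0,0,0,1],[0,0,0,0,0,0,1]]'
python3 - <<'E'
from h import *
im=save('scene','scene8.png')
cv2.imwrite('pics/v8.png',cv2.resize(im[190:310,220:340][:,:,::-1],(480,480),interpolation=cv2.INTER_CUBIC))
E
```

```text
clock: 19.2
position: [0.5201, 0.1823, 0.1343]
tool_rot: [3.139, 0.005, 3.141]
force: [0.8, -0.1, -1.4]
grip_width: 0.0359
finger_force: 39.8
```

View pics/v8.png

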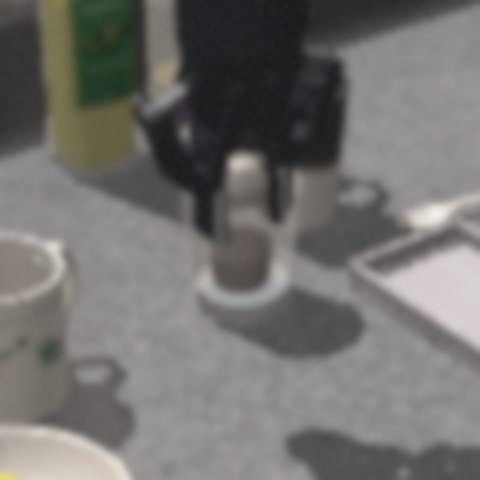

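The shaker is held upright (crop 243,225). I'll carry it to the near bay, away from the mill.

```bash
python3 -m inch '[[0.004,-0.02,-0.02,0,0,0,1],[0.005,-0.035,0,0,0,0,1],[0.005,-0.038,0,0,0,0,1],[0.005,-0.038,0,0,0,0,1],[0.005,-0.038,0,0,0,0,1]]'
python3 -m inch '[[0.005,-0.038,0,0,0,0,1],[0.005,-0.038,0,0,0,0,1],[0.005,-0.038,0,0,0,0,1],[0.005,-0.038,0,0,0,0,1],[0.005,-0.038,0,0,0,0,1]]'
python3 -m inch '[[0.005,-0.038,0,0,0,0,1],[0.005,-0.038,0,0,0,0,1],[0.005,-0.035,0,0,0,0,1],[0.005,-0.03,0,0,0,0,1],[0,0,0,0,0,0,1]]'
```

```text
clock: 19.75
position: [0.4936, 0.0112, 0.1497]
tool_rot: [-3.141, -0.001, -3.141]
force: [1.6, -1.1, 0.1]
grip_width: 0.0363
finger_force: 39.8
clock: 20.25
position: [0.4687, -0.1788, 0.1497]
tool_rot: [3.141, -0.001, -3.141]
force: [0.8, 1.1, -0.9]
grip_width: 0.0361
finger_force: 39.8
clock: 20.75
position: [0.4476, -0.3223, 0.1496]
tool_rot: [-3.14, -0.001, 3.137]
force: [-0.0, 1.3, -1.1]
grip_width: 0.0361
finger_force: 39.8
```

```bash
python3 -m inch '[[-0.001,-0.02,0,0,0,0,1],[-0.001,-0.018,0,0,0,0,1],[0,0,0.02,0,0,0,1],[0,0,0.02,0,0,0,1],[0,0,0,0,0,0,1]]'
python3 - <<'E'
from h import *
s=telemetry.observe();print(s['position'],s['tool_rot'],s['qpos'])
im=save('top','top9.png'); a=cv2.resize(im[170:320,400:550],(400,400))
im=save('scene','scene9.png'); b=cv2.resize(im[150:270,370:490],(400,400))
cv2.imwrite('pics/v9.png',np.hstack([a,b])[:,:,::-1])
E
```

```text
clock: 21.25
position: [0.4503, -0.3549, 0.1076]
tool_rot: [3.139, -0.004, -3.141]
force: [-0.1, 0.3, -0.1]
grip_width: 0.0359
finger_force: 39.8
[ 0.45031879 -0.35492517  0.10764544] [ 3.13897756 -0.00362813 -3.14099814] [ 0.48077701  0.60744642  0.11809598  1.84195675 -0.10457082  0.70263918
  2.22950478]
```

View pics/v9.png

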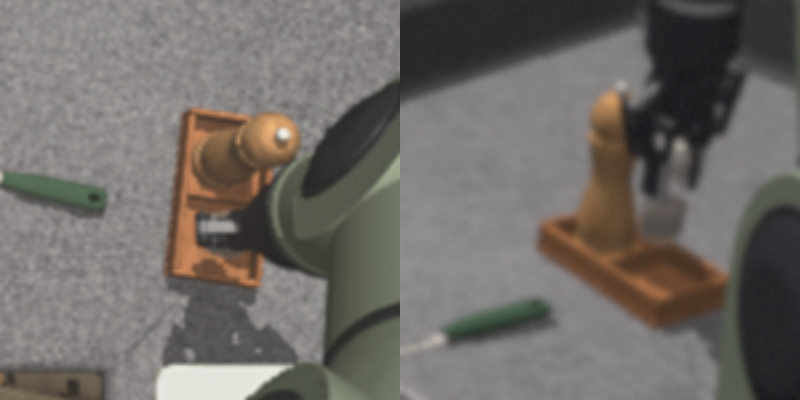

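The mill is steady in the far bay, and the shaker hangs over the near bay, about 9 mm short in y. I'll correct and lower slowly.

```bash
python3 -m inch '[[0.001,-0.009,0,0,0,0,1],[0,0,0.015,0,0,0,1],[0,0,0.015,0,0,0,1],[0,0,0.012,0,0,0,1],[0,0,0,0,0,0,1]]'
python3 -m inch '[[0,0,0.006,0,0,0,1],[0,0,0.005,0,0,0,1],[0,0,0.004,0,0,0,1],[0,0,0.002,0,0,0,1],[0,0,0,0,0,0,1]]'
```

```text
clock: 21.85
position: [0.4496, -0.3645, 0.0659]
tool_rot: [3.14, -0.003, -3.141]
force: [-0.2, 0.3, -1.1]
grip_width: 0.0359
finger_force: 39.8
clock: 22.35
position: [0.4504, -0.3654, 0.0509]
tool_rot: [3.141, -0.0, -3.141]
force: [-0.2, -0.2, -0.8]
grip_width: 0.0361
finger_force: 39.8
```

```bash
python3 -m inch '[[0,0,0.002,0,0,0,1],[0,0,0.002,0,0,0,1],[0,0,0,0,0,0,1]]'
```

```text
clock: 22.65
position: [0.4508, -0.3655, 0.0474]
tool_rot: [-3.141, 0.001, -3.141]
force: [0.3, 0.8, 4.5]
grip_width: 0.036
finger_force: 40.6
```

```bash
python3 -m inch '[[0,0,0,0,0,0,0.3],[0,0,0,0,0,0,0],[0,0,0,0,0,0,0],[0,0,0,0,0,0,0],[0,0,0,0,0,0,0]]'
python3 -m inch '[[0,0,-0.015,0,0,0,0],[0,0,-0.03,0,0,0,0],[0,0,-0.035,0,0,0,0],[0,0,-0.035,0,0,0,0],[0,0,0,0,0,0,0]]'
```

```text
clock: 23.15
position: [0.4505, -0.3654, 0.047]
tool_rot: [-3.142, -0.0, -3.141]
force: [0.3, -0.3, 0.1]
grip_width: 0.0856
finger_force: 0.0
clock: 23.65
position: [0.4521, -0.3668, 0.1674]
tool_rot: [-3.138, 0.006, 3.141]
force: [0.2, -0.2, -0.0]
grip_width: 0.0851
finger_force: 0.0
```

```bash
python3 -m inch '[[-0.004,0.025,0,0,0,0,0],[-0.01,0.035,0,0,0,0,0],[-0.013,0.04,0,0,0,0,0],[-0.013,0.04,0,0,0,0,0],[-0.013,0.035,0,0,0,0,0]]'
python3 -m inch '[[-0.004,0.008,0,0,0,0.1,0],[0,0,0,0,0,0.14,0],[0,0,0,0,0,0.14,0],[0,0,0,0,0,0.14,0],[0,0,0,0,0,0.14,0]]'
python3 -m inch '[[0,0,0,0,0,0.14,0],[0,0,0,0,0,0.14,0],[0,0,0,0,0,0.14,0],[0,0,0,0,0,0.14,0],[0,0,0,0,0,0.14,0]]'
python3 -m inch '[[0,0,0.01,0,0,0.14,0],[0,0,0.02,0,0,0.14,0],[0,0,0.02,0,0,0.138,0],[0,0,0.02,0,0,0,0],[0,0,0,0,0,0,0]]'
```

```text
clock: 24.15
position: [0.5037, -0.1884, 0.1627]
tool_rot: [3.141, 0.0, -3.141]
force: [0.8, 0.4, 0.3]
grip_width: 0.0852
finger_force: 0.0
clock: 24.65
position: [0.5074, -0.1823, 0.1626]
tool_rot: [3.141, 0.0, 2.476]
force: [-0.8, -0.1, -0.3]
grip_width: 0.0856
finger_force: 0.0
clock: 25.15
position: [0.5074, -0.1822, 0.1626]
tool_rot: [3.141, -0.0, 1.776]
force: [0.0, -0.0, -0.3]
grip_width: 0.0857
finger_force: 0.0
clock: 25.65
position: [0.5064, -0.1818, 0.0906]
tool_rot: [-3.139, -0.0, 1.364]
force: [-0.3, 0.3, 0.9]
grip_width: 0.0857
finger_force: 0.0
```

```bash
python3 - <<'E'
from h import *
s=telemetry.observe();print(s['position'],s['tool_rot'],s['qpos'])
im=save('top','top10.png'); a=cv2.resize(im[180:290,370:535],(600,400))
im=save('scene','scene10.png'); b=cv2.resize(im[170:270,350:480],(520,400))
cv2.imwrite('pics/v10.png',cv2.resize(np.hstack([a,b])[:,:,::-1],(800,286)))
for c in('top','scene'):
  for d in landmark_of('peeler_mid',c)+landmark_of('shaker_mid',c): print(c,d['score'],d['xy'],at(c,*d['xy'],.0085))
E
```

```text
[ 0.50642604 -0.18176449  0.09061739] [-3.13854217e+00 -2.68222457e-04  1.36426305e+00] [-0.13109189  0.65666433  0.51766793  1.95898442 -0.51416648  0.66145491
  0.5063487 ]
top 0.65 [135.5, 240.0] [0.5037 0.545  0.0085]
top 0.56 [484.8, 261.4] [ 0.4508 -0.3828  0.0085]
scene 0.5 [389.2, 249.9] [ 0.5036 -0.1753  0.0085]
scene 0.64 [152.5, 334.1] [0.5543 0.5115 0.0085]
scene 0.56 [448.9, 227.8] [ 0.4902 -0.4122  0.0085]
```

View pics/v10.png

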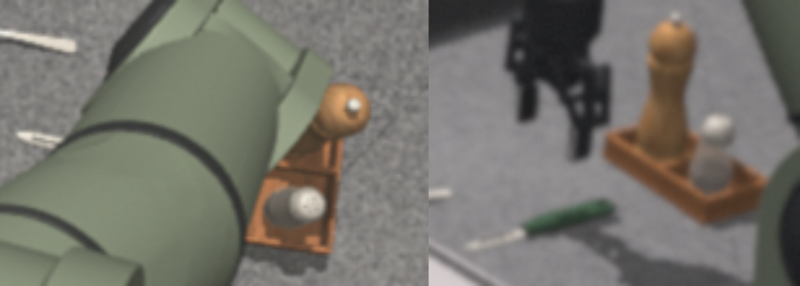

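Mill and shaker both stand in the caddy, and the peeler is undisturbed under the gripper. I'll descend and grip it.

```bash
python3 -m inch '[[0,0.004,0.02,0,0,0,0],[0,0,0.025,0,0,0,0],[0,0,0.02,0,0,0,0],[0,0,0.012,0,0,0,0],[0,0,0,0,0,0,0]]' 40
python3 -m inch '[[0,0,0.008,0,0,0,0],[0,0,0.003,0,0,0,0],[0,0,0,0,0,0,0]]' 40
```

```text
clock: 26.45
position: [0.5109, -0.1832, 0.0144]
tool_rot: [-3.14, -0.0, 1.364]
force: [0.9, -0.3, -0.3]
grip_width: 0.0854
finger_force: 0.0
clock: 26.75
position: [0.5115, -0.1832, 0.0042]
tool_rot: [3.141, -0.0, 1.364]
force: [-0.5, 0.2, -0.1]
grip_width: 0.0851
finger_force: 0.0
```

```bash
python3 -m inch '[[0,0,0,0,0,0,1],[0,0,0,0,0,0,1],[0,0,0,0,0,0,1],[0,0,0,0,0,0,1],[0,0,0,0,0,0,1]]' 40
python3 -m inch '[[0,0,0,0,0,0,1],[0,0,0,0,0,0,1]]'
```

```text
clock: 27.25
position: [0.5115, -0.1832, 0.0044]
tool_rot: [3.141, -0.0, 1.364]
force: [0.9, -0.1, 3.5]
grip_width: 0.0199
finger_force: 39.2
clock: 27.45
position: [0.5115, -0.1832, 0.0043]
tool_rot: [3.141, -0.0, 1.364]
force: [-0.0, 0.7, 5.2]
grip_width: 0.02
finger_force: 39.6
```

```bash
python3 -m inch '[[0,0,-0.01,0,0,0,1],[0,0,-0.025,0,0,0,1],[0,0,-0.03,0,0,0,1],[0,0,-0.03,0,0,0,1],[0,0,-0.015,0,0,0.1,1]]'
python3 -m inch '[[0,0,0,0,0,0.14,1],[0,0,0,0,0,0.14,1],[0,0,0,0,0,0.14,1],[0,0,0,0,0,0.14,1],[0,0,0,0,0,0.14,1]]'
python3 -m inch '[[0,0,0,0,0,0.14,1],[0,0,0,0,0,0.14,1],[0,0,0,0,0,0.14,1],[0,0,0,0,0,0.122,1],[0,0,0,0,0,0,1]]'
python3 -m inch '[[0,-0.025,0,0,0,0,1],[-0.003,-0.035,0,0,0,0,1],[-0.004,-0.04,0,0,0,0,1],[-0.004,-0.04,0,0,0,0,1],[-0.002,-0.025,0,0,0,0,1]]'
python3 - <<'E'
from h import *
s=telemetry.observe();print(s['position'],s['tool_rot'],s['qpos'])
E
```

```text
clock: 27.95
position: [0.5119, -0.1836, 0.117]
tool_rot: [3.139, -0.001, 1.263]
force: [-0.0, 0.2, -1.5]
grip_width: 0.0198
finger_force: 39.3
clock: 28.45
position: [0.5114, -0.1831, 0.1148]
tool_rot: [3.142, -0.001, 0.558]
force: [0.4, -0.4, -0.8]
grip_width: 0.0196
finger_force: 39.3
clock: 28.95
position: [0.5114, -0.1829, 0.1144]
tool_rot: [3.141, 0.0, 0.02]
force: [-0.6, -0.2, -0.4]
grip_width: 0.0198
finger_force: 39.3
clock: 29.45
position: [0.4942, -0.0156, 0.1142]
tool_rot: [-3.14, 0.0, 0.028]
force: [1.5, -1.0, -0.3]
grip_width: 0.0201
finger_force: 39.4
[ 0.49421626 -0.015632    0.11423526] [-3.14020956e+00  4.43703189e-04  2.80700631e-02] [-0.73314478  0.72714155  0.94580297  2.07015567 -0.85511298  0.79782041
 -0.79603855]
```

```bash
python3 -m inch '[[0.002,-0.003,0.02,0,0,0,1],[0,0,0.025,0,0,0,1],[0,0,0.02,0,0,0,1],[0,0,0,0,0,0,1]]'
python3 - <<'E'
from h import *
s=telemetry.observe();print(s['position'],s['tool_rot'])
im=save('top','top11.png'); a=cv2.resize(im[180:310,280:410],(400,400))
im=save('scene','scene11.png'); b=cv2.resize(im[210:310,290:410],(480,400))
cv2.imwrite('pics/v11.png',cv2.resize(np.hstack([a,b])[:,:,::-1],(800,364)))
E
```

```text
clock: 29.85
position: [0.4958, -0.0153, 0.0479]
tool_rot: [-3.141, 0.002, 0.025]
force: [-0.8, -0.4, -0.4]
grip_width: 0.0199
finger_force: 39.4
[ 0.49577985 -0.01532297  0.04787704] [-3.14122373e+00  2.43866392e-03  2.52669501e-02]
```

View pics/v11.png

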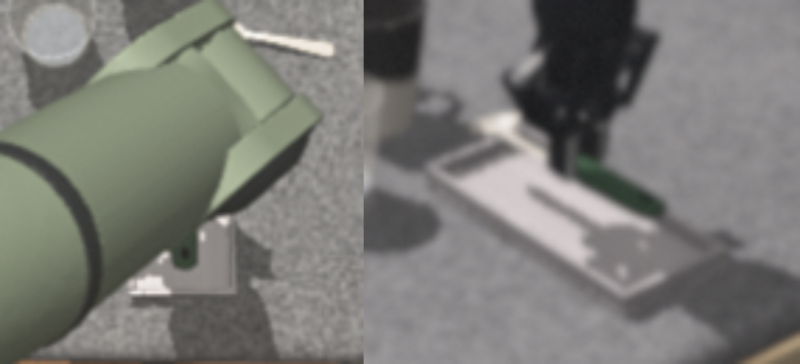

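The peeler is aligned with the tray (handle end at 183,250, tray spanning 130–237). I'll lower, then open only part-way because of the tray walls.

```bash
python3 -m inch '[[0,0,0.015,0,0,0,1],[0,0,0.012,0,0,0,1],[0,0,0.006,0,0,0,1],[0,0,0.003,0,0,0,1],[0,0,0,0,0,0,1]]'
python3 -m inch '[[0,0,0.0015,0,0,0,1],[0,0,0.0015,0,0,0,1],[0,0,0,0,0,0,1]]'
```

```text
clock: 30.45
position: [0.4967, -0.0156, 0.0131]
tool_rot: [3.142, 0.0, 0.022]
force: [0.3, -0.4, 0.1]
grip_width: 0.0195
finger_force: 39.4
clock: 30.75
position: [0.4968, -0.0154, 0.0101]
tool_rot: [-3.142, -0.0, 0.022]
force: [0.4, 0.5, -0.1]
grip_width: 0.0195
finger_force: 39.4
```

```bash
python3 -m inch '[[0,0,0.001,0,0,0,1],[0,0,0,0,0,0,0.65],[0,0,0,0,0,0,0.55],[0,0,0,0,0,0,0.55],[0,0,0,0,0,0,0.55]]'
python3 -m inch '[[0,0,-0.015,0,0,0,0.55],[0,0,-0.03,0,0,0,0.55],[0,0,-0.035,0,0,0,0.55],[0,0,-0.035,0,0,0,0.2],[0,0,-0.03,0,0,0,0]]'
python3 -m inch '[[0,0,0,0,0,0,0],[0.0,-0.03,-0.03,0,0,0,0],[0,-0.04,-0.03,0,0,0,0],[0,-0.04,-0.03,0,0,0,0],[0,-0.04,0,0,0,0,0]]'
python3 - <<'E'
from h import *
s=telemetry.observe();print(s['clock'],s['position'],s['force'])
im=save('top','top12.png'); a=im[150:330,180:520]
im=save('scene','scene12.png'); b=cv2.resize(im[190:360,150:490],(340,180))
cv2.imwrite('pics/v12.png',cv2.resize(np.vstack([a,b])[:,:,::-1],(567,600),interpolation=cv2.INTER_CUBIC))
E
```

```text
clock: 31.25
position: [0.4968, -0.0155, 0.0091]
tool_rot: [3.142, -0.0, 0.022]
force: [0.4, -0.4, 0.1]
grip_width: 0.0384
finger_force: 0.0
clock: 31.75
position: [0.4966, -0.0156, 0.1557]
tool_rot: [3.142, -0.0, 0.021]
force: [0.8, 0.0, -0.2]
grip_width: 0.066
finger_force: 0.0
clock: 32.25
position: [0.4943, 0.1362, 0.2467]
tool_rot: [-3.14, -0.003, 0.022]
force: [0.8, 0.5, -0.2]
grip_width: 0.0854
finger_force: 0.0
32.25 [0.49430028 0.13619842 0.24666186] [ 0.80948014  0.45817774 -0.20544459]
```

View pics/v12.png

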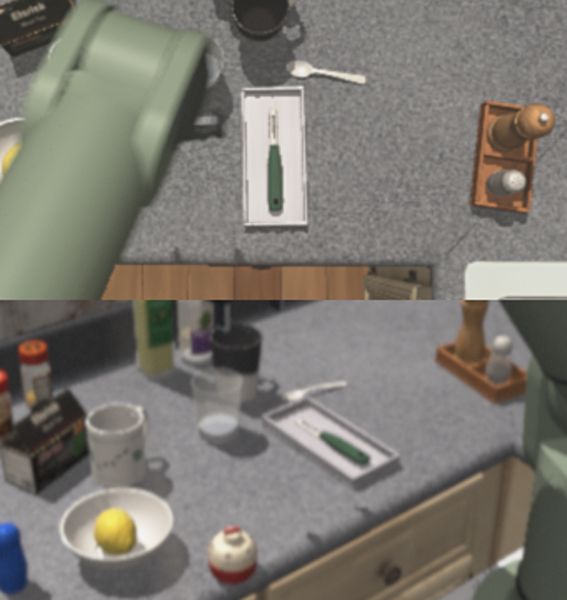

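Peeler flat and centred in the tray (274,158), mill and shaker upright in the caddy, lemon in the bowl, and timer, tumbler and mug in place. I'm handing the job in.

```bash
python3 -c "
from workcell import bot
print(bot.job_done())"
```

```text
the job is handed in; nothing more can be done
None
```

I've handed the job in at about 32 s on the robot's clock, though no verdict came back: the last picture shows the mill and shaker upright in separate caddy bays, the lemon in the bowl and the peeler flat in the tray, with the timer, tumbler and mug still standing in place.

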